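# Counterweight bar, heavy end first

## Robot

A 7-joint arm with a two-finger parallel gripper is mounted at the origin on a cart in front of the work surface, level with it; the furniture and walls round the work are solid. World frame = base frame: x ahead of the robot, y to its left, z up, the work surface at z = 0. Lengths are in m, angles in rad, forces in N, time in s.
With the tool pointing down it reaches from about 0.425 to 0.875 m from the base axis. Payload 4.7 kg.
Tool frame: the origin (TCP) lies at the centre of the arm's flange, where the gripper is bolted on; the fingertips stand manip.tcp_to_tips ahead of it and the grasp point (between the pads) lies 155 mm ahead of it (manip.tcp_to_tips is the distance from the TCP to the fingertips, in m); z points along the fingers, y is the direction in which the jaws open and shut (so a half turn about z gives the same grasp; the last joint's range is limited). The gripper opens to 85 mm and grips with 20 to 120 N. Pads are 22 mm wide; open, the fingers measure 114 mm over their backs; the gripper's body (76 mm by 85 mm) begins 54 mm behind the grasp point. The pads swing forward as they close: fully open they stand 13 mm farther back than shut.
Start: joints at [1.306, 0.321, -0.07, 1.45, 0.023, 1.371, -0.057], TCP at [0.179, -0.625, 0.405] pointing down, gripper open.
Joint ranges: [-2.86, 2.86], [-0.3, 2.09], [-1.38, 1.24], [0.06, 2.45], [-1.56, 4.7], [0.09, 2.05], [-2.69, 2.69]. Speed limits (rad/s): [2.57, 2.57, 3.14, 3.14, 3.14, 3.14, 3.14].

## Interface

Orientations are given as a rotation vector (axis times angle).
In Python, from plant import manip gives the robot as it stands.
- The arm moves only by the tool apply_moves, never from a script. Its argument "plan" is a list that holds one entry, the list of rows, each a list of 5 numbers: the opening, from -1 (shut) to 1 (fully open), then the shift along the tool's x, y, z in cm, then the turn about the tool's z in rad. A call has 1 to 12 rows; each row shifts and turns the commanded pose from where the row before left it, along the tool's axes as they then stand; what a row does not reach is not made up. A row lasts 1/10 s, in which the tool goes at most 50 mm and 8.59 degrees, less where a joint would pass 70% of its speed; a pose out of reach is approached as far as the arm can. A call with a gripper value outside its range is refused whole. The fingers move at their own pace and stop on an object; the grip force is fixed at half the most. Time passes only in rows, so rows that do not move let the fingers close. It gives the time, the measured TCP pose, the force and the opening at its end, in the units of the state.
- manip.read_state(): the state, without advancing time (a new reading comes with each control period).
- manip.capture(name): name is "scene" or "top"; returns a dict with "frame" (420x560x3 uint8, red, green, blue), "z_map" (420x560 float32, m along the optical axis (not along the pixel's ray), 0 where there is no reading), "fovy" (degrees; the focal length in pixels is half the picture's height over the tangent of half this angle, whatever the lens; pixels are square), "cx", "cy" (the principal point, pixels), "dist_coeffs" ([k1, k2, p1, p2, k3] as OpenCV has them; the pictures are not rectified), "extrinsics" (4x4, takes a point from camera to world coordinates). Camera axes: x right, y up, looking along -z (the intrinsics and any distortion apply to the point x, -y, -z); pixel columns grow to the right and rows downward; lengths in m; the calibration is good to about 2 mm. A picture is of the moment at which its call begins.
- manip.job_done(): hands the job in, once; it reports no verdict.
The state is a dict: "time_s": time; "joints": joint angles; "dq": joint speeds; "effort": joint torques, N m; "tool_pos": TCP position; "eef_rot": TCP orientation; "force": force on the tool from outside, world axes, zero at the start; "moment": the same for the moment, N m; "width": finger opening in m.
Only numpy, scipy, OpenCV 4.12 (cv2) and the standard library are available. Lean on these libraries where they do the work, as an engineer would, in place of code of your own. Each camera call takes 0.05 s, during which the arm holds its last target.

## Task

The counterweight bar has a steel slug sealed in one of its two ends, and the ends look alike. Lift it clear of the bench by the swivelling tab in its middle so that it hangs free and its heavy end dips, then lay it in the trough of the rocker stand with the heavy end towards the stand's upright end plate, and let go: the trough must rest tipped down on the end-plate side with the bar seated flat in it.

Things in the scene. Friction and masses are not known exactly. Their poses are not given: they have to be found in the camera images.
- bar_mid (a point): Centre of the loose counterweight bar: closed grey bar with dark end caps, 150 mm long (its x), 36 mm wide (y), 32 mm high (z, up); the point lies 16 mm above its underside. About 0.37 kg. A hidden slug in one end puts the centre of mass about 20 mm off the middle; which end (+x or -x) is drawn anew each time and cannot be seen.
- tab_grip (a point): Grasp point on the steel lifting tab standing up from the bar's middle: square stem 16 x 16 mm, sides parallel to the bar's x and y, plain to its top. The point is on the stem's axis, 32 mm above the pivot pin and 36 mm above the bar's top face; the stem ends 21 mm higher, the two pivot lugs beside the stem reach 8 mm above the bar's top. z runs up the stem.
- lift_tab (a joint): Swivel of the tab on its pin, rad, 0 when square to the bar, free to 0.35 either way. The pin runs along the bar's y, 36 mm above the bar's underside. A weak spring keeps the tab upright while the bar lies flat. Hung from the tab held upright, the bar tilts about 0.35, heavy end lower.
- trough_mid (a point): Middle of the floor (upper face) of the rocker stand's tipping trough, and turns with it: x along the trough towards the end plate, y across, z up from the floor. An open steel channel, inside 170 mm long and 46 mm wide, side walls 14 mm and end lips 9 mm above the floor. The point lies 5 mm below the pivot axis.
- rocker (a joint): Tip of the trough, rad: 0 level, +0.15 fully down at the end-plate side, -0.15 fully down at the other side. The pivot runs across under the trough's middle, 45 mm above the bench; it turns freely with a little friction.
- stand: The rocker stand, fixed to the bench: base 250 x 96 x 8 mm, origin at its underside's centre, below the pivot; x towards the end plate, z up. Two round-topped pivot cheeks beside the trough's middle reach 60 mm above the bench, their outer faces 38 mm from the centre line. Between bar and stand the lowered lever of the arbor press reaches towards the robot: its ball end is at about x 0.56, y 0.04, z 0.07, rising to z 0.25 at x 0.70.
- end_plate_top (a point): Middle of the top edge of the stand's upright end plate: flat grey plate 70 mm wide, 8 mm thick, 85 mm above the bench, fixed at one end of the base, 113 mm from the stand's centre. The other end has no plate.

How it is judged:
On the way:
1. the bar hangs clear of the bench by its tab, tilted by its heavy end (height (world z) of bar_mid above 0.07 m and angle between bar_mid's own z axis and vertical above 0.15 rad), for 0.2 s.
At the end, for the whole second after the job is handed in: The trough rests tipped down at the end-plate side (more than 0.1 rad), still, with the bar seated flat on its floor: bar centre within 18 mm lengthwise, 11 mm sideways of the trough's middle and 10 to 19.5 mm above its floor (seated flat: 16), along the trough within 0.15 rad, tab up (value of joint rocker above 0.1 rad and x of bar_mid in the frame of trough_mid between -0.018 and 0.018 m and y of bar_mid in the frame of trough_mid between -0.011 and 0.011 m and z of bar_mid in the frame of trough_mid between 0.01 and 0.0195 m and angle between the x axis of bar_mid and the x axis of trough_mid, either way round below 0.15 rad and angle between bar_mid's own z axis and vertical below 0.3 rad and velocity of joint rocker between -0.05 and 0.05 rad/s); the robot touches nothing.
It also fails if it takes over 48 s, if anything falls off the work surface, if the arm or the gripper's body presses on something with over 40 N, if the wrist force passes 120 N, or if a joint passes its speed limit or range.

## Working session

There is one attempt and no reset: what is moved stays moved. The work goes in short steps, Python scripts to look and compute and a tool call to move; the robot and the scene stay as the last step left them, time stands still between calls to the robot, and variables do not carry over. Pictures are saved under pics/ and viewed, and the job is handed in when it is done.

Besides the shell and the picture viewer there is one more tool, called after ">>>" by a JSON object that holds its "name" and its "arguments". apply_moves: Moves the arm, as the interface text tells. Its arguments: {"type":"object","properties":{"plan":{"type":"array","items":{"type":"array","items":{"type":"array","items":{"type":"number"}}}}},"required":["plan"]}

```bash
mkdir -p pics; ls
cat > h.py <<'E'
import numpy as np,cv2
from plant import manip
def cap(n,tag):
    c=manip.capture(n); np.savez(''+tag+'.npz',**c)
    cv2.imwrite('pics/'+tag+'.png',c['frame'][:,:,::-1]); return c
def ld(tag): return np.load(''+tag+'.npz')
def K(c):
    f=210/np.tan(np.radians(float(c['fovy']))/2)
    return np.array([[f,0,float(c['cx'])],[0,f,float(c['cy'])],[0,0,1.]])
def ray(c,uv):
    p=cv2.undistortPoints(np.array(uv,float).reshape(-1,1,2),K(c),np.array(c['dist_coeffs'],float)).reshape(-1,2)
    d=np.c_[p[:,0],-p[:,1],-np.ones(len(p))]
    E=c['extrinsics']; return E[:3,3],d@E[:3,:3].T
def atz(c,uv,z):
    o,d=ray(c,uv); return o+d*((z-o[2])/d[:,2])[:,None]
def bydepth(c,uv):
    o,d=ray(c,uv); uv=np.array(uv).reshape(-1,2).astype(int)
    return o+d*c['z_map'][uv[:,1],uv[:,0]][:,None]
def cloud(c):
    v,u=np.mgrid[0:420,0:560]; o,d=ray(c,np.c_[u.ravel(),v.ravel()])
    return (o+d*c['z_map'].ravel()[:,None]).reshape(420,560,3)
def proj(c,P):
    E=c['extrinsics']; q=(np.array(P).reshape(-1,3)-E[:3,3])@E[:3,:3]; q=q*[1,-1,-1]
    return cv2.projectPoints(q,np.zeros(3),np.zeros(3),K(c),np.array(c['dist_coeffs'],float))[0].reshape(-1,2)
E
python3 - <<'E'
from h import *
for n in('scene','top'):
    c=cap(n,n+'0'); print(n,c['fovy'],c['extrinsics'].round(3).tolist(),c['dist_coeffs'])
print(manip.read_state(),manip.tcp_to_tips)
E
```

```text
pics
scene 55.009489518903614 [[0.881, 0.376, -0.286, 0.21], [-0.472, 0.687, -0.553, -0.451], [-0.012, 0.622, 0.783, 0.762], [0.0, 0.0, 0.0, 1.0]] [-0.00075133  0.          0.          0.          0.        ]
top 45.71077657689508 [[-0.024, 0.989, -0.144, 0.325], [-1.0, -0.023, 0.011, 0.039], [0.008, 0.144, 0.99, 1.101], [0.0, 0.0, 0.0, 1.0]] [-0.15859318  0.          0.          0.          0.        ]
{'time_s': 0.1, 'joints': array([ 1.306087  ,  0.32178306, -0.07006481,  1.45156962,  0.02260766,
        1.37077743, -0.05690698]), 'dq': array([ 4.50283922e-04, -1.13398030e-03, -7.42610298e-04, -3.46966770e-03,
       -3.76108959e-04,  4.20155780e-06,  1.92357749e-03]), 'effort': array([ 5.26474705e-04, -4.94880044e+01, -3.83305969e-01, -3.15208697e+01,
        1.31134439e-02,  7.44230230e-03,  1.16182110e-05]), 'tool_pos': array([ 0.17879577, -0.62474047,  0.40370189]), 'eef_rot': array([-3.10941542e+00, -4.36303105e-01,  5.46467111e-04]), 'force': array([ 0.44647275, -0.29221302,  0.51374815]), 'moment': array([-0.03251489,  0.04406741, -0.00870662]), 'width': 0.08533703292708608} 0.1734
```

View pics/scene0.png

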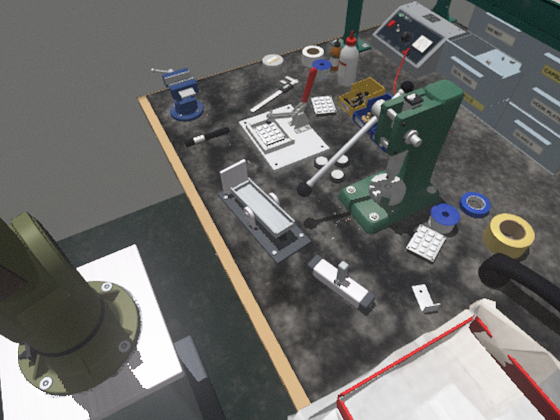

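View pics/top0.png

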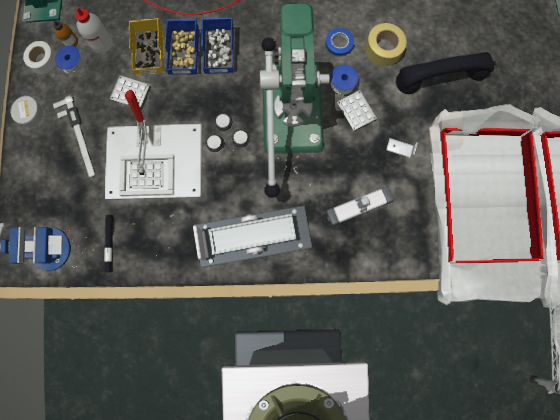

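Run:
```python
from h import *
c=ld('top0');f=c['frame'][:,:,::-1]
cv2.imwrite('pics/t_bar.png',cv2.resize(f[170:240,310:410],None,fx=8,fy=8,interpolation=cv2.INTER_CUBIC))
cv2.imwrite('pics/t_st.png',cv2.resize(f[195:275,185:320],None,fx=5.9,fy=5.9,interpolation=cv2.INTER_CUBIC))
c=ld('scene0');f=c['frame'][:,:,::-1]
cv2.imwrite('pics/s_bar.png',cv2.resize(f[245:315,295:395],None,fx=8,fy=8,interpolation=cv2.INTER_CUBIC))
c=ld('top0')
P=cloud(c)
for n,(u0,u1,v0,v1),zl in(('bar',(320,400,175,230),(.025,.04)),('tab',(320,400,175,230),(.06,.12)),('bench',(320,400,175,230),(-.01,.01)),('plate',(185,320,195,275),(.075,.1)),('trough',(185,320,195,275),(.03,.055)),('base',(185,320,195,275),(.004,.013))):
    Q=P[v0:v1,u0:u1].reshape(-1,3); Q=Q[(Q[:,2]>zl[0])&(Q[:,2]<zl[1])]
    if len(Q)<5: print(n,len(Q));continue
    r=cv2.minAreaRect((Q[:,:2]*1000).astype(np.float32)); print(n,len(Q),Q.mean(0).round(4),np.median(Q[:,2]).round(4),r)
```

```text
bar 931 [ 0.4927 -0.1512  0.0308] 0.0307 ((493.8301696777344, -153.14585876464844), (35.976280212402344, 150.0956268310547), 20.78618812561035)
tab 81 [ 0.4927 -0.1499  0.0824] 0.0858 ((493.7481994628906, -151.0192108154297), (15.810539245605469, 15.398736953735352), 21.335494995117188)
bench 3292 [ 0.5088 -0.1566  0.0016] 0.0016 ((506.60565185546875, -157.92282104492188), (183.80059814453125, 124.96688842773438), 88.58455657958984)
plate 142 [0.4175 0.1942 0.0832] 0.0834 ((467.97454833984375, 129.7542724609375), (59.8885612487793, 205.11038208007812), 37.119407653808594)
trough 2131 [0.4335 0.0901 0.0411] 0.0406 ((432.8625183105469, 94.50703430175781), (83.74949645996094, 204.1670379638672), 4.407522201538086)
base 2664 [0.4323 0.0732 0.0068] 0.0066 ((438.6039733886719, 87.044677734375), (300.5457458496094, 176.25633239746094), 88.753173828125)
```

View pics/t_bar.png

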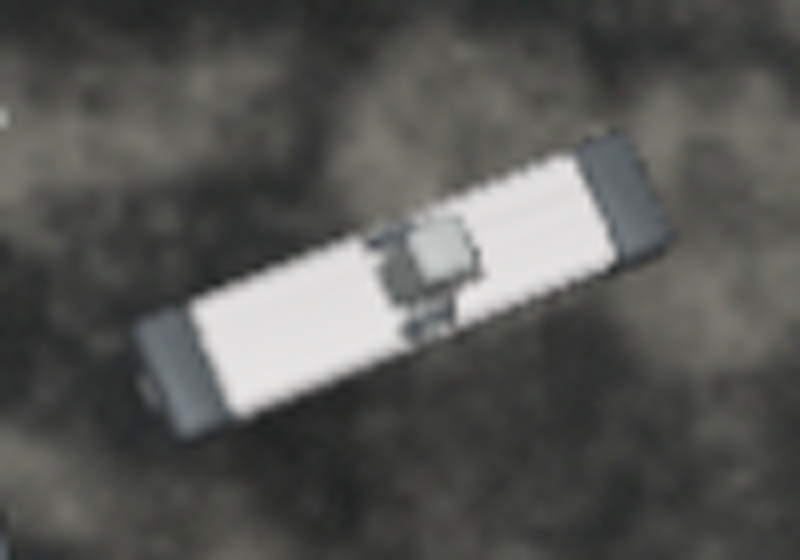

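View pics/t_st.png

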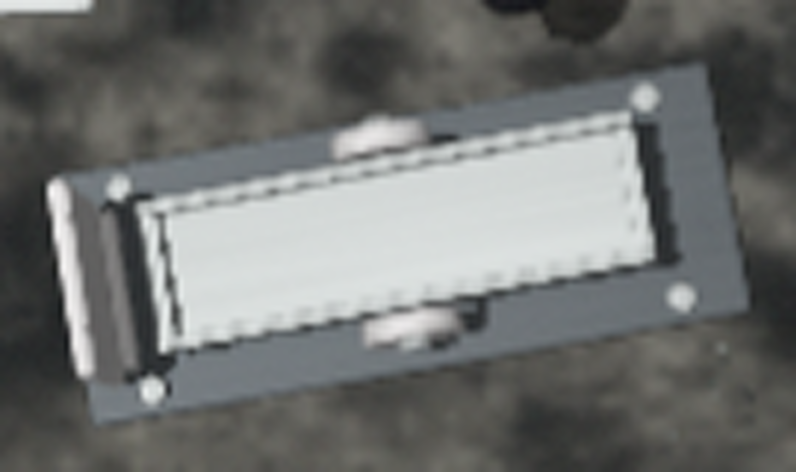

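View pics/s_bar.png

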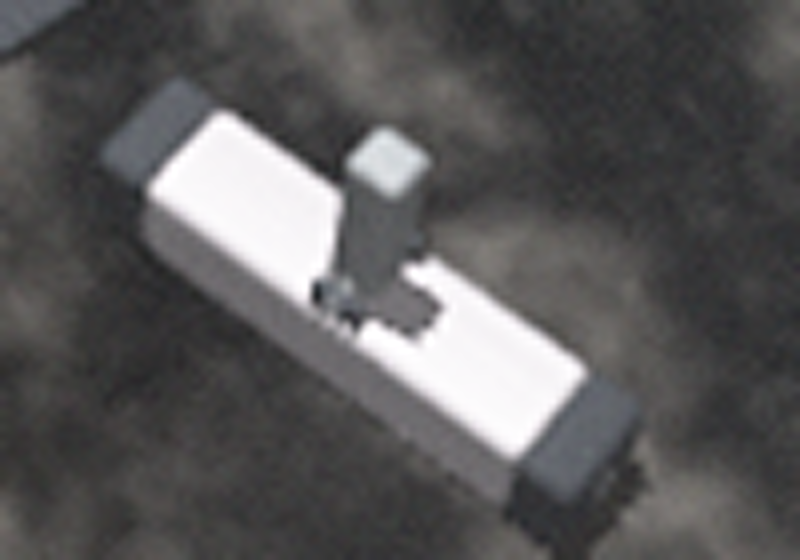

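Run:
```python
from h import *
c=ld('top0');s=ld('scene0')
print('tabtop top',atz(c,[(310+443/8,170+248/8)],.089), 'scene',atz(s,[(295+388/8,245+160/8)],.089))
C=np.array([(705,62),(748,308),(95,425)])/5.9+[185,195]
B=atz(c,C-.4,.008);print('base',B.round(4),np.linalg.norm(B[1]-B[0]),np.linalg.norm(B[2]-B[1]), 'ctr',(B[0]+B[2])/2)
d=B[2]-B[1];print('X ang',np.degrees(np.arctan2(d[1],d[0])),np.degrees(np.arctan2(*(B[0]-B[1])[[1,0]])))
# plate top edge cloud & trough cloud
P=cloud(c)[195:275,185:320].reshape(-1,3)
Q=P[(P[:,2]>.06)&(P[:,1]>.15)];print('plate',len(Q),Q[:,2].max(),cv2.minAreaRect((Q[:,:2]*1e3).astype(np.float32)))
# fit stand origin/yaw: use cloud of base pixels+trough in rough frame
a=np.radians(100.2);X=np.array([np.cos(a),np.sin(a)]);Y=np.array([-X[1],X[0]])
o=((B[0]+B[2])/2)[:2]; L=np.c_[(P[:,:2]-o)@X,(P[:,:2]-o)@Y,P[:,2]]
m=(abs(L[:,1])<18)&(abs(L[:,0])<75); k=np.linalg.lstsq(np.c_[L[m,:2],np.ones(m.sum())],L[m,2],rcond=None)[0];print('floor plane',k)
m=(L[:,2]>.025)&(abs(L[:,1])<30)&(abs(L[:,0])<95)
print('trough',cv2.minAreaRect((L[m,:2]*1e3).astype(np.float32)))
```

```text
tabtop top [[ 0.49319657 -0.15315176  0.089     ]] scene [[ 0.49375296 -0.15364928  0.089     ]]
base [[ 0.5004 -0.0307  0.008 ]
 [ 0.4072 -0.0439  0.008 ]
 [ 0.3691  0.2001  0.008 ]] 0.09415377425427439 0.24693983350551435 ctr [0.43475635 0.08469944 0.008     ]
X ang 98.87248745920887 8.027421553675781
plate 173 0.08740051048979836 ((417.1189270019531, 196.86767578125), (67.22312927246094, 8.511168479919434), 8.79903793334961)
floor plane [0.02193125 0.18156555 0.01812149]
trough ((10.063800811767578, -7.0345001220703125), (174.8072967529297, 208.33419799804688), 59.046546936035156)
```

Run:
```python
from h import *
c=ld('top0')
P=cloud(c)[195:275,185:320].reshape(-1,3)
a=np.radians(98.85);X=np.array([np.cos(a),np.sin(a)]);Y=np.array([-X[1],X[0]])
o=np.array([.43476,.0847]); L=np.c_[(P[:,:2]-o)@X,(P[:,:2]-o)@Y,P[:,2]]*1e3
m=(abs(L[:,1])<18)&(abs(L[:,0])<75); k=np.linalg.lstsq(np.c_[L[m,:2],np.ones(m.sum())],L[m,2],rcond=None)[0];print('floor plane',k)
m=(L[:,2]>25)&(abs(L[:,1])<31)&(abs(L[:,0])<98)
print('trough',m.sum(),cv2.minAreaRect(L[m,:2].astype(np.float32)))
m=(L[:,2]>50)&(abs(L[:,1])<50)&(abs(L[:,0])<60);print('cheeks',m.sum(),cv2.minAreaRect(L[m,:2].astype(np.float32)))
m=(L[:,2]>60)&(L[:,0]>90);print('plate',m.sum(),L[m].mean(0),cv2.minAreaRect(L[m,:2].astype(np.float32)))
m=(L[:,2]>3)&(L[:,2]<14)&(abs(L[:,1])<53)&(abs(L[:,0])<132);print('base',m.sum(),cv2.minAreaRect(L[m,:2].astype(np.float32)))
st=manip.read_state();from scipy.spatial.transform import Rotation as R
print(R.from_rotvec(st['eef_rot']).as_matrix().round(3))
```

```text
floor plane [-9.54517386e-02  3.44218076e-03  3.90006017e+01]
trough 2237 ((0.19554901123046875, -1.2183303833007812), (59.102012634277344, 183.1389617919922), 89.88921356201172)
cheeks 298 ((-2.181903839111328, 1.3014984130859375), (80.6009521484375, 112.36288452148438), 89.50951385498047)
plate 173 [112.60481956   1.19295632  79.92637051] ((113.5462875366211, 0.17421340942382812), (67.22312927246094, 8.511167526245117), 89.94903564453125)
base 2306 ((-0.009490966796875, -0.039463043212890625), (263.46978759765625, 105.84489440917969), 0.07949240505695343)
[[ 0.961  0.275 -0.001]
 [ 0.275 -0.961  0.002]
 [-0.    -0.002 -1.   ]]
```

>>> {"name": "apply_moves", "arguments": {"plan": [[[1,0,0,0,-0.084],[1,2,-1.4,0,0],[1,3.5,-2.5,0,0],[1,3.5,-2.5,0,0],[1,3.5,-2.5,0,0],[1,3.5,-2.5,0,0],[1,3.5,-2.5,0,0],[1,3.5,-2.5,0,0],[1,3.5,-2.5,0,0],[1,3.5,-2.5,0,0],[1,3.5,-2.5,0,0],[1,0,0,0,0]]]}}

```text
time_s: 1.3
tool_pos: [0.4107, -0.2764, 0.4048]
eef_rot: [-3.085, -0.583, -0.003]
force: [0.0, -0.1, 0.9]
width: 0.0857
```

```bash
cat >> h.py <<'E'
from scipy.spatial.transform import Rotation as R
def go(xy,z,yaw_y):
    """remaining shift in tool axes (cm) for TCP target and turn for tool-y yaw (deg)"""
    st=manip.read_state(); M=R.from_rotvec(st['eef_rot']).as_matrix()
    d=np.array([xy[0],xy[1],z])-st['tool_pos']
    y=np.degrees(np.arctan2(M[1,1],M[0,1])); t=-np.radians((yaw_y-y+180)%360-180)
    print('t',st['time_s'],'pos',st['tool_pos'].round(4),'yaw_y',y.round(2),'tilt',M[:,2].round(4),'q',st['joints'].round(2),'F',st['force'].round(1),'w',round(st['width'],4))
    print('shift cm now',(M.T@d*100).round(2),'turn',t.round(3))
    M2=M@R.from_rotvec([0,0,t]).as_matrix(); print('shift after turn',(M2.T@d*100).round(2))
E
python3 -c "
from h import *
go((.4937,-.1534),.068+.155,-69.2)"
```

```text
t 1.3 pos [ 0.4107 -0.2764  0.4048] yaw_y -68.59 tilt [ 0.0015  0.0021 -1.    ] q [ 0.93  0.01 -0.39  1.81  0.    1.32 -0.66] F [ 0.  -0.1  0.9] w 0.0857
shift cm now [12.17 -8.4  18.22] turn 0.011
shift after turn [12.08 -8.53 18.22]
```

>>> {"name": "apply_moves", "arguments": {"plan": [[[1,3,-2.13,0,0.011],[1,3,-2.13,0,0],[1,3,-2.13,0,0],[1,3,-2.13,0,0],[1,0,0,4,0],[1,0,0,4,0],[1,0,0,3,0],[1,0,0,0,0],[1,0,0,0,0]]]}}

```text
time_s: 2.2
tool_pos: [0.4902, -0.1614, 0.295]
eef_rot: [-3.093, -0.549, 0.001]
force: [0.2, -0.5, 0.5]
width: 0.0853
```

```bash
python3 -c "
from h import *
go((.4937,-.1534),.068+.155,-69.2)
c=cap('top','top1');cap('scene','scene1')
f=c['frame'][:,:,::-1]
cv2.imwrite('pics/t1.png',cv2.resize(f[140:260,280:440],None,fx=5,fy=5,interpolation=cv2.INTER_CUBIC))"
```

```text
t 2.2 pos [ 0.4902 -0.1614  0.295 ] yaw_y -69.86 tilt [-5.e-04  4.e-04 -1.e+00] q [ 0.76  0.16 -0.53  1.9   0.09  1.11 -1.02] F [ 0.2 -0.5  0.5] w 0.0853
shift cm now [ 0.6  -0.62  7.2 ] turn -0.011
shift after turn [ 0.61 -0.62  7.2 ]
```

View pics/scene1.png

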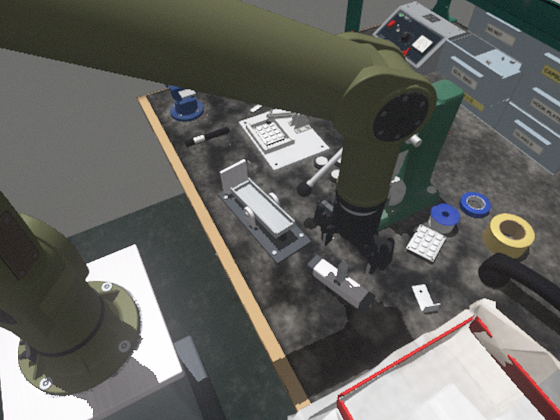

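>>> {"name": "apply_moves", "arguments": {"plan": [[[1,0.6,-0.62,0,-0.011],[1,0,0,0,0],[1,0,0,2.4,0],[1,0,0,2.4,0],[1,0,0,2.4,0],[1,0,0,0,0],[1,0,0,0,0]]]}}

```text
time_s: 3.0
tool_pos: [0.494, -0.153, 0.2234]
eef_rot: [3.09, 0.567, 0.0]
force: [1.1, -0.8, -0.5]
width: 0.0851
```

```bash
python3 -c "
from h import *
go((.4937,-.1534),.068+.155,-69.2)
c=cap('top','top2');c=cap('scene','scene2')
f=c['frame'][:,:,::-1]
cv2.imwrite('pics/s2.png',cv2.resize(f[200:320,280:440],None,fx=5,fy=5,interpolation=cv2.INTER_CUBIC))"
```

```text
t 3.0 pos [ 0.494  -0.153   0.2234] yaw_y -69.19 tilt [ 3.e-04  0.e+00 -1.e+00] q [ 0.73  0.25 -0.53  1.96  0.15  0.97 -1.08] F [ 1.1 -0.8 -0.5] w 0.0851
shift cm now [-0.04  0.03  0.04] turn 0.0
shift after turn [-0.04  0.03  0.04]
```

View pics/s2.png

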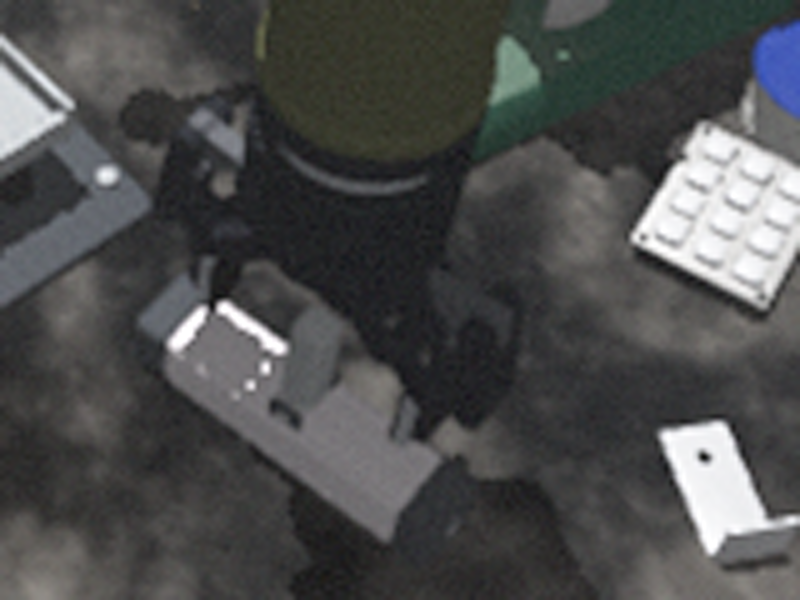

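The fingers straddle the stem (crop about (310,360)) along the bar's length. Closing.

>>> {"name": "apply_moves", "arguments": {"plan": [[[-1,0,0,0,0],[-1,0,0,0,0],[-1,0,0,0,0],[-1,0,0,0,0],[-1,0,0,0,0],[-1,0,0,0,0],[-1,0,0,0,0],[-1,0,0,0,0]]]}}

```text
time_s: 3.9
tool_pos: [0.4937, -0.153, 0.2229]
eef_rot: [-3.09, -0.567, 0.0]
force: [-1.5, 0.8, 3.8]
width: 0.0155
```

```bash
python3 -c "
from h import *
go((.4937,-.1534),.068+.155+.12,-69.2)"
```

```text
t 3.9 pos [ 0.4937 -0.153   0.2229] yaw_y -69.21 tilt [-1.e-04  0.e+00 -1.e+00] q [ 0.73  0.25 -0.53  1.96  0.15  0.97 -1.08] F [-1.5  0.8  3.8] w 0.0155
shift cm now [ -0.02   0.04 -12.01] turn -0.0
shift after turn [ -0.02   0.04 -12.01]
```

Gripped (15.5 mm). Lift 12 cm.

>>> {"name": "apply_moves", "arguments": {"plan": [[[-1,0,0,-0.5,0],[-1,0,0,-1,0],[-1,0,0,-1.5,0],[-1,0,0,-1.5,0],[-1,0,0,-1.5,0],[-1,0,0,-1.5,0],[-1,0,0,-1.5,0],[-1,0,0,-1.5,0],[-1,0,0,-1,0],[-1,0,0,-0.5,0],[-1,0,0,0,0],[-1,0,0,0,0]]]}}

```text
time_s: 5.1
tool_pos: [0.4934, -0.1531, 0.3421]
eef_rot: [-3.09, -0.567, 0.001]
force: [0.9, 0.2, -5.7]
width: 0.0152
```

>>> {"name": "apply_moves", "arguments": {"plan": [[[-1,0,0,0,0],[-1,0,0,0,0],[-1,0,0,0,0],[-1,0,0,0,0]]]}}

```text
time_s: 5.5
tool_pos: [0.4937, -0.1531, 0.3425]
eef_rot: [-3.09, -0.567, 0.001]
force: [-0.2, -0.5, -3.8]
width: 0.0156
```

```bash
python3 -c "
from h import *
go((.4937,-.1534),.068+.155+.12,-69.2)
c=cap('top','top3');c=cap('scene','scene3')
f=c['frame'][:,:,::-1]
cv2.imwrite('pics/s3.png',cv2.resize(f[170:300,290:450],None,fx=5,fy=4.6,interpolation=cv2.INTER_CUBIC))
for t,b in(('top3',(310,400,160,240)),('scene3',(290,420,170,300))):
  c=ld(t);P=cloud(c)[b[2]:b[3],b[0]:b[1]].reshape(-1,3)
  u=np.array([np.cos(np.radians(110.8)),np.sin(np.radians(110.8))]); s=(P[:,:2]-[.4937,-.153])@u; w=(P[:,:2]-[.4937,-.153])@[u[1],-u[0]]
  for lo in range(-80,80,20):
    m=(s*1e3>lo)&(s*1e3<lo+20)&(abs(w)<.02)&(P[:,2]>.05)&(P[:,2]<.2)
    if m.sum(): print(t,lo,m.sum(),np.percentile(P[m,2],[5,50,95]).round(3))
"
```

```text
t 5.5 pos [ 0.4937 -0.1531  0.3425] yaw_y -69.21 tilt [-4.e-04  2.e-04 -1.e+00] q [ 0.76  0.11 -0.54  1.84  0.06  1.2  -1.01] F [-0.2 -0.5 -3.8] w 0.0156
shift cm now [-0.01  0.03 -0.05] turn -0.0
shift after turn [-0.01  0.03 -0.05]
top3 -20 23 [0.131 0.151 0.161]
top3 0 65 [0.127 0.146 0.18 ]
top3 20 81 [0.122 0.138 0.143]
top3 40 190 [0.126 0.132 0.136]
top3 60 73 [0.122 0.126 0.131]
scene3 -80 327 [0.15  0.171 0.177]
scene3 -60 279 [0.144 0.167 0.172]
scene3 -40 291 [0.136 0.16  0.189]
scene3 -20 307 [0.129 0.157 0.195]
scene3 0 276 [0.121 0.148 0.196]
scene3 20 204 [0.115 0.138 0.143]
scene3 40 217 [0.109 0.131 0.136]
scene3 60 49 [0.122 0.128 0.13 ]
```

View pics/s3.png

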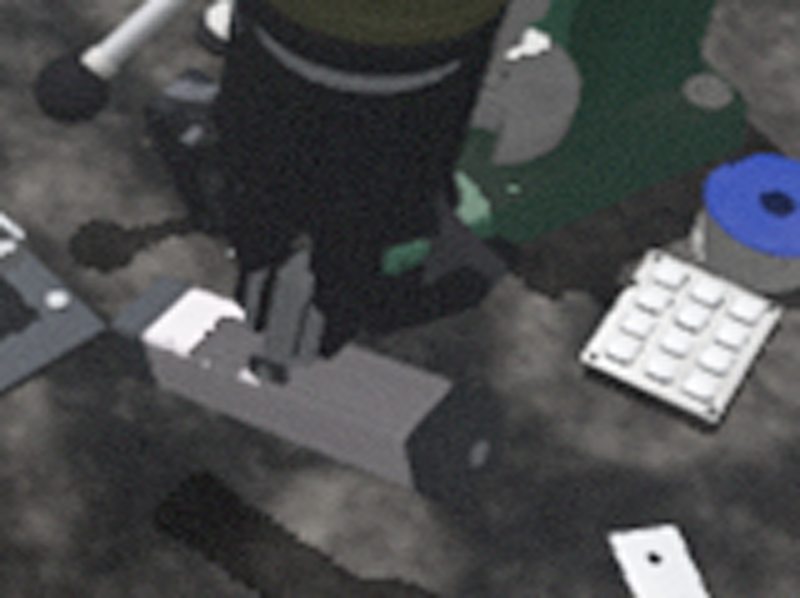

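```bash
python3 -c "
from h import *
go((.4341,.0892),.3425,-81.15)"
```

```text
t 5.6 pos [ 0.4937 -0.1531  0.3426] yaw_y -69.21 tilt [-2.e-04  0.e+00 -1.e+00] q [ 0.76  0.11 -0.54  1.84  0.06  1.2  -1.01] F [-0.2  0.6 -2.9] w 0.0154
shift cm now [ 3.030e+00 -2.477e+01  1.000e-02] turn 0.208
shift after turn [-2.160e+00 -2.486e+01  1.000e-02]
```

>>> {"name": "apply_moves", "arguments": {"plan": [[[-1,0,0,0,0.052],[-1,0,0,0,0.052],[-1,0,0,0,0.052],[-1,0,0,0,0.052],[-1,-0.1,-1,0,0],[-1,-0.2,-2,0,0],[-1,-0.2,-2.5,0,0],[-1,-0.2,-2.5,0,0],[-1,-0.2,-2.5,0,0],[-1,-0.2,-2.5,0,0],[-1,-0.2,-2.5,0,0],[-1,-0.2,-2.5,0,0]]]}}

```text
time_s: 6.8
tool_pos: [0.4498, 0.0253, 0.3426]
eef_rot: [3.131, 0.248, -0.001]
force: [-1.0, 0.8, -3.9]
width: 0.015
```

```bash
python3 -c "
from h import *
go((.4341,.0892),.3425,-81.15)"
```

```text
t 6.8 pos [0.4498 0.0253 0.3426] yaw_y -80.96 tilt [-3.e-04 -5.e-04 -1.e+00] q [ 0.6  -0.05 -0.69  1.98 -0.03  1.2  -1.49] F [-1.   0.8 -3.9] w 0.015
shift cm now [-0.55 -6.56  0.01] turn 0.003
shift after turn [-0.57 -6.55  0.01]
```

>>> {"name": "apply_moves", "arguments": {"plan": [[[-1,-0.15,-2,0,0.003],[-1,-0.15,-2,0,0],[-1,-0.15,-1.5,0,0],[-1,-0.1,-1,0,0],[-1,0,0,0,0],[-1,0,0,0,0],[-1,0,0,0,0],[-1,0,0,0,0]]]}}

```text
time_s: 7.6
tool_pos: [0.436, 0.0849, 0.3426]
eef_rot: [3.133, 0.236, -0.0]
force: [0.4, -0.3, -4.3]
width: 0.0151
```

```bash
python3 -c "
from h import *
go((.4341,.0892),.2627,-81.15)
c=cap('top','top4');f=c['frame'][:,:,::-1]
cv2.imwrite('pics/t4.png',cv2.resize(f[170:290,180:330],None,fx=5,fy=5,interpolation=cv2.INTER_CUBIC))
c=cap('scene','scene4')
f=c['frame'][:,:,::-1]
cv2.imwrite('pics/s4.png',cv2.resize(f[140:260,200:350],None,fx=5,fy=5,interpolation=cv2.INTER_CUBIC))
"
```

```text
t 7.6 pos [0.436  0.0849 0.3426] yaw_y -81.39 tilt [-2.e-04 -0.e+00 -1.e+00] q [ 0.54 -0.07 -0.76  1.99 -0.05  1.2  -1.62] F [ 0.4 -0.3 -4.3] w 0.0151
shift cm now [-0.12 -0.45  7.99] turn -0.004
shift after turn [-0.12 -0.45  7.99]
```

View pics/s4.png

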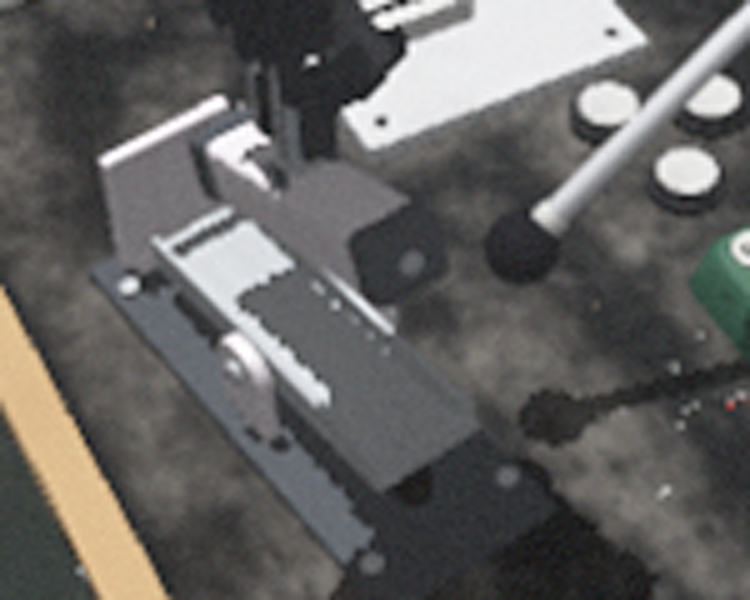

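View pics/t4.png

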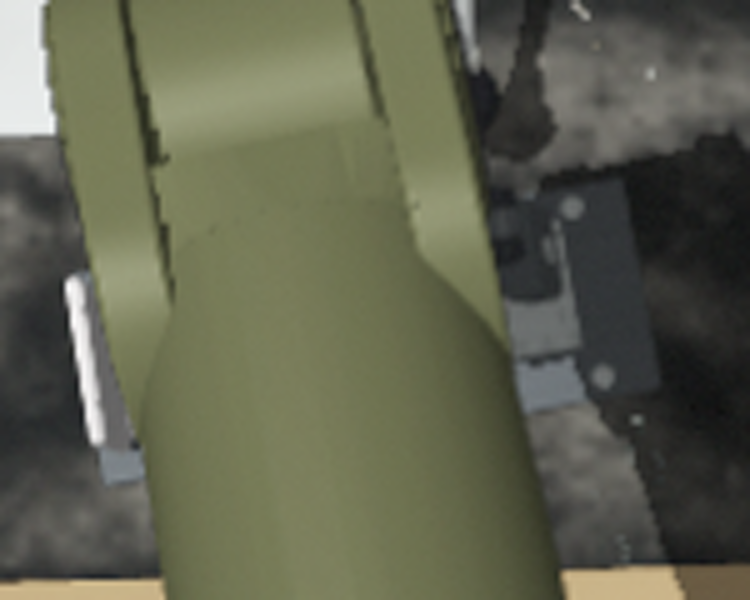

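>>> {"name": "apply_moves", "arguments": {"plan": [[[-1,-0.12,-0.45,0,-0.004],[-1,0,0,1,0],[-1,0,0,1.5,0],[-1,0,0,1.5,0],[-1,0,0,0,0],[-1,0,0,0,0],[-1,0,0,0,0]]]}}

```text
time_s: 8.4
tool_pos: [0.4343, 0.0902, 0.3033]
eef_rot: [3.132, 0.245, 0.002]
force: [0.6, -0.1, -3.6]
width: 0.015
```

```bash
python3 -c "
from h import *
go((.4341,.0892),.2627,-81.15)
c=cap('scene','scene5')
f=c['frame'][:,:,::-1]
cv2.imwrite('pics/s5.png',cv2.resize(f[140:260,200:350],None,fx=5,fy=5,interpolation=cv2.INTER_CUBIC))
P=cloud(c)[140:260,200:350].reshape(-1,3)
a=np.radians(98.85);X=np.array([np.cos(a),np.sin(a)]);Y=np.array([-X[1],X[0]])
L=np.c_[(P[:,:2]-[.4348,.0847])@X,(P[:,:2]-[.4348,.0847])@Y,P[:,2]]*1e3
for lo in range(-80,90,10):
  m=(L[:,0]>lo)&(L[:,0]<lo+10)&(L[:,2]>72-.35*lo)&(L[:,2]<112-.35*lo)&(abs(L[:,1])<40)
  if m.sum(): print(lo,m.sum(),np.percentile(L[m,1],[1,50,99]).round(1),np.percentile(L[m,2],[5,95]).round(1))
"
```

```text
t 8.4 pos [0.4343 0.0902 0.3033] yaw_y -81.07 tilt [ 0.0011  0.     -1.    ] q [ 0.53 -0.02 -0.78  2.04 -0.01  1.11 -1.66] F [ 0.6 -0.1 -3.6] w 0.015
shift cm now [-0.04  0.1   4.06] turn 0.001
shift after turn [-0.04  0.1   4.06]
-80 137 [-17.2   1.2  17.1] [110.  130.9]
-70 80 [-17.2   5.8  17.9] [114.9 136.2]
-60 34 [-10.4  15.6  17.9] [107.  132.7]
-50 38 [-15.2  15.8  17.2] [103.4 129.3]
-40 38 [-16.9  15.3  16.9] [ 98.8 125.7]
-30 44 [-12.3  15.3  17. ] [ 95.6 122.3]
-20 40 [-15.6  15.2  16.6] [ 92.1 118.8]
-10 38 [-12.2  15.5  17.1] [ 88.4 115. ]
0 23 [ 7.5 16.1 17.3] [ 85.5 110.7]
10 27 [ 2.8 15.8 16.7] [ 80.6 107.7]
20 30 [ 2.  15.9 16.7] [ 76.7 104.5]
30 39 [-6.  15.2 16.9] [ 75.6 101.3]
40 28 [-4.7 15.3 16.8] [69.7 97.7]
50 44 [-7.6 15.3 18. ] [67.4 94. ]
60 27 [-13.9   6.6  17.2] [73.2 90.6]
70 6 [-10.9  19.2  28.4] [47.7 87. ]
80 7 [25.1 26.7 28.6] [44.4 47.9]
```

View pics/s5.png

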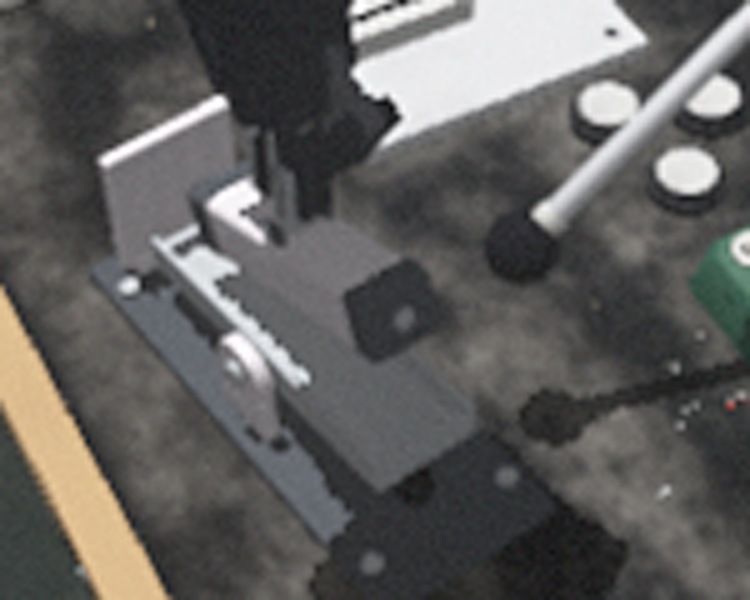

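>>> {"name": "apply_moves", "arguments": {"plan": [[[-1,-0.04,0.1,0.5,0],[-1,0,0,0.8,0],[-1,0,0,0.8,0],[-1,0,0,0.5,0],[-1,0,0,0.3,0],[-1,0,0,0.2,0],[-1,0,0,0,0],[-1,0,0,0,0],[-1,0,0,0,0]]]}}

```text
time_s: 9.35
tool_pos: [0.4337, 0.0893, 0.2718]
eef_rot: [-3.132, -0.245, -0.0]
force: [0.5, 1.3, -2.6]
width: 0.0151
```

```bash
python3 -c "
from h import *
go((.4341,.0892),.2627,-81.15)
c=cap('scene','scene6')
f=c['frame'][:,:,::-1]
cv2.imwrite('pics/s6.png',cv2.resize(f[140:260,200:350],None,fx=5,fy=5,interpolation=cv2.INTER_CUBIC))
"
```

```text
t 9.35 pos [0.4337 0.0893 0.2718] yaw_y -81.06 tilt [ 1.e-04  3.e-04 -1.e+00] q [ 0.52  0.03 -0.79  2.08  0.02  1.04 -1.69] F [ 0.5  1.3 -2.6] w 0.0151
shift cm now [0.04 0.01 0.91] turn 0.001
shift after turn [0.04 0.01 0.91]
```

View pics/s6.png

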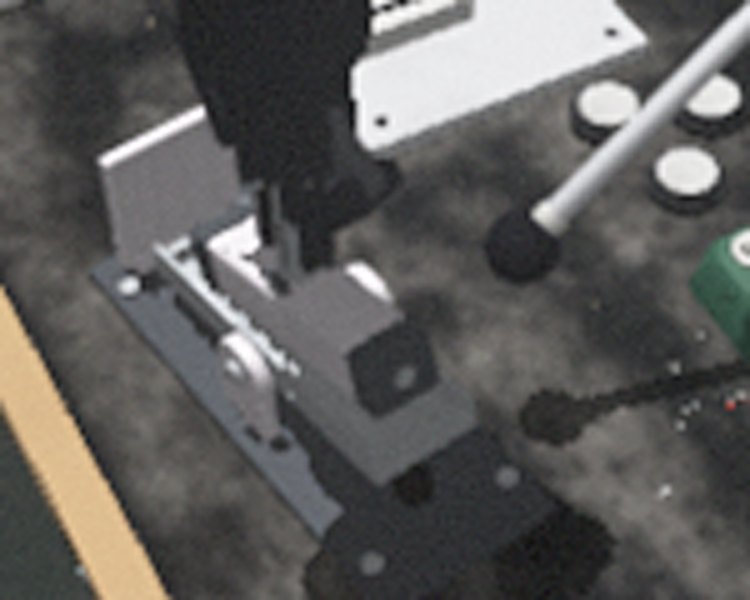

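>>> {"name": "apply_moves", "arguments": {"plan": [[[-1,0.03,0,0.2,0],[-1,0,0,0.2,0],[-1,0,0,0.2,0],[-1,0,0,0.15,0],[-1,0,0,0.1,0],[-1,0,0,0,0],[-1,0,0,0,0],[-1,0,0,0,0]]]}}

```text
time_s: 10.2
tool_pos: [0.4339, 0.0892, 0.2632]
eef_rot: [-3.132, -0.245, 0.0]
force: [0.2, 0.5, -2.4]
width: 0.0152
```

```bash
cat > seat.py <<'E'
from h import *
import sys
tag=sys.argv[1]
go((.4341,.0892),.2627,-81.15)
c=cap('scene',tag)
f=c['frame'][:,:,::-1]
cv2.imwrite('pics/s_'+tag+'.png',cv2.resize(f[140:260,200:350],None,fx=5,fy=5,interpolation=cv2.INTER_CUBIC))
P=cloud(c)[140:260,200:350].reshape(-1,3)
a=np.radians(98.85);X=np.array([np.cos(a),np.sin(a)]);Y=np.array([-X[1],X[0]])
L=np.c_[(P[:,:2]-[.4348,.0847])@X,(P[:,:2]-[.4348,.0847])@Y,P[:,2]]*1e3
def fit(m):
    for _ in range(3):
        k=np.linalg.lstsq(np.c_[L[m,:2],np.ones(m.sum())],L[m,2],rcond=None)[0]; r=abs(L[:,2]-(L[:,:2]@k[:2]+k[2])); m=m&(r<3)
    return m.sum(),k.round(3)
m=(abs(L[:,0])<75)&(abs(L[:,1])<15)&(L[:,2]>60-.1*L[:,0])&(L[:,2]<85-.1*L[:,0])&(abs(L[:,0])>12); print('bar top',fit(m))
m=(abs(L[:,0])<90)&(L[:,1]>23)&(L[:,1]<28)&(L[:,2]>35); print('wall',fit(m))
E
python3 seat.py a7
```

```text
t 10.2 pos [0.4339 0.0892 0.2632] yaw_y -81.07 tilt [-1.e-04  1.e-04 -1.e+00] q [ 0.52  0.05 -0.79  2.09  0.04  1.02 -1.7 ] F [ 0.2  0.5 -2.4] w 0.0152
shift cm now [ 0.02 -0.    0.05] turn 0.001
shift after turn [ 0.02 -0.    0.05]
bar top (np.int64(379), array([-1.5100e-01, -7.0000e-03,  7.2717e+01]))
wall (np.int64(0), array([0., 0., 0.]))
```

View pics/s_a7.png

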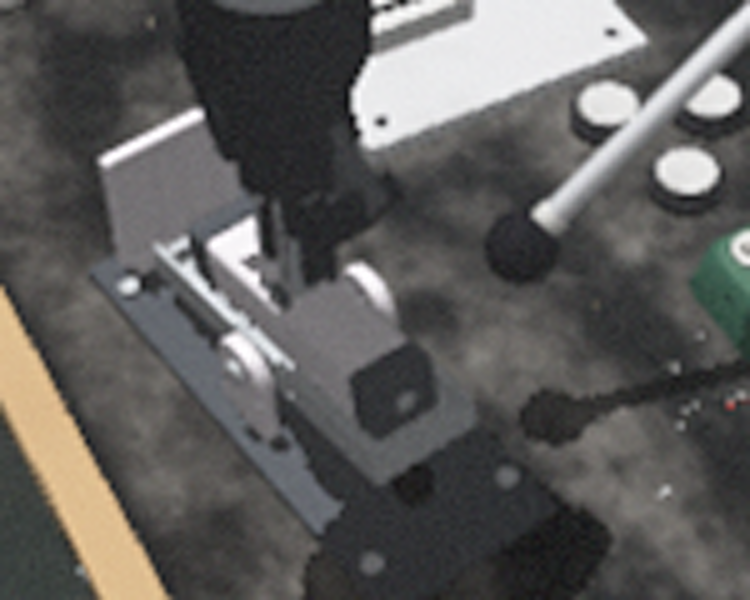

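>>> {"name": "apply_moves", "arguments": {"plan": [[[-1,0,0,0.1,0],[-1,0,0,0,0],[-1,0,0,0,0],[-0.5,0,0,0,0],[-0.4,0,0,0,0],[-0.2,0,0,0,0],[0,0,0,0,0],[0,0,0,0,0],[0,0,0,0,0]]]}}

```text
time_s: 11.15
tool_pos: [0.434, 0.0891, 0.2621]
eef_rot: [3.132, 0.244, -0.0]
force: [0.0, 0.1, 0.8]
width: 0.0425
```

```bash
python3 seat.py a8
```

```text
t 11.15 pos [0.434  0.0891 0.2621] yaw_y -81.08 tilt [-0. -0. -1.] q [ 0.52  0.05 -0.79  2.09  0.04  1.02 -1.7 ] F [0.  0.1 0.8] w 0.0425
shift cm now [ 0.01 -0.01 -0.06] turn 0.001
shift after turn [ 0.01 -0.01 -0.06]
bar top (np.int64(358), array([-1.440e-01, -1.100e-02,  7.225e+01]))
wall (np.int64(0), array([0., 0., 0.]))
```

View pics/s_a8.png

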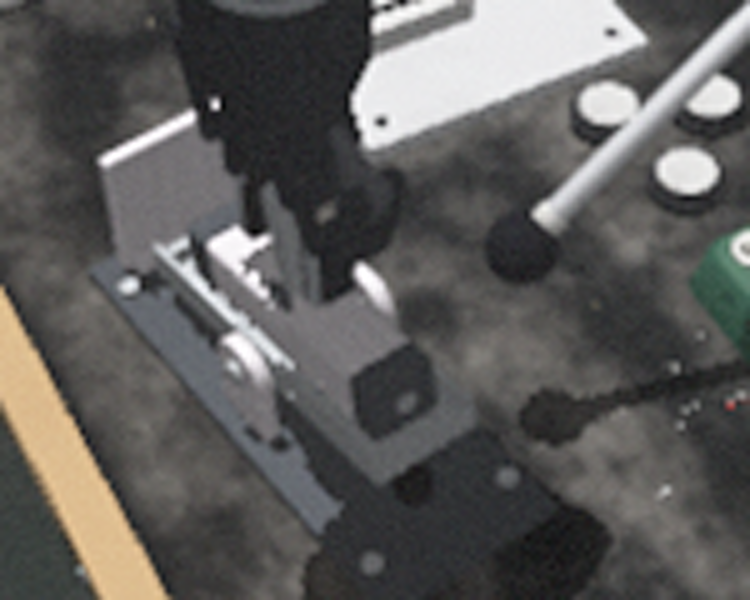

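>>> {"name": "apply_moves", "arguments": {"plan": [[[0.4,0,0,0,0],[0.4,0,0,0,0],[0.4,0,0,-0.5,0],[0.4,0,0,-1,0],[0.4,0,0,-1.5,0],[0.4,0,0,-1.5,0],[0.4,0,0,-1.5,0],[0.4,0,0,-2,0],[0.4,0,0,-2,0],[0.4,0,0,-2,0],[0.4,0,0,-1,0],[0.4,0,0,0,0]]]}}

```text
time_s: 12.4
tool_pos: [0.4344, 0.0894, 0.3939]
eef_rot: [3.131, 0.244, 0.005]
force: [0.5, -0.9, 0.4]
width: 0.0599
```

>>> {"name": "apply_moves", "arguments": {"plan": [[[0.4,2,3,0,0],[0.4,2,4,0,0],[0.4,2,4,0,0],[0.4,2,4,0,0],[0.4,0,3,0,0],[0.4,0,0,0,0],[0.4,0,0,0,0],[0.4,0,0,0,0]]]}}

```text
time_s: 13.2
tool_pos: [0.5406, -0.0748, 0.3917]
eef_rot: [-3.131, -0.247, 0.001]
force: [0.5, 0.6, 1.3]
width: 0.0597
```

```bash
python3 seat.py a9
python3 - <<'E'
from h import *
c=cap('top','top9');f=c['frame'][:,:,::-1]
cv2.imwrite('pics/t9.png',cv2.resize(f[180:280,180:325],None,fx=5.5,fy=5.5,interpolation=cv2.INTER_CUBIC))
P=cloud(c)[180:280,180:325].reshape(-1,3)
a=np.radians(98.85);X=np.array([np.cos(a),np.sin(a)]);Y=np.array([-X[1],X[0]])
L=np.c_[(P[:,:2]-[.4348,.0847])@X,(P[:,:2]-[.4348,.0847])@Y,P[:,2]]*1e3
m=(abs(L[:,0])<90)&(abs(L[:,1])<25)&(abs(L[:,2]-(72-.15*L[:,0]))<6)
print('bar top',m.sum(),cv2.minAreaRect(L[m,:2].astype(np.float32)),np.linalg.lstsq(np.c_[L[m,:2],np.ones(m.sum())],L[m,2],rcond=None)[0])
E
```

```text
t 13.2 pos [ 0.5406 -0.0748  0.3917] yaw_y -80.96 tilt [-1.e-03  8.e-04 -1.e+00] q [ 0.66  0.15 -0.63  1.71  0.09  1.31 -1.4 ] F [0.5 0.6 1.3] w 0.0597
shift cm now [ -7.93 -17.86  12.92] turn 0.003
shift after turn [ -7.99 -17.84  12.92]
bar top (np.int64(407), array([-1.4600e-01, -1.0000e-03,  7.2192e+01]))
wall (np.int64(70), array([-0.145, -0.993, 79.216]))
bar top 987 ((2.7116012573242188, 0.07457733154296875), (148.40467834472656, 35.55278396606445), 0.21967603266239166) [-1.49492127e-01  2.99658433e-03  7.11539112e+01]
```

View pics/s_a9.png

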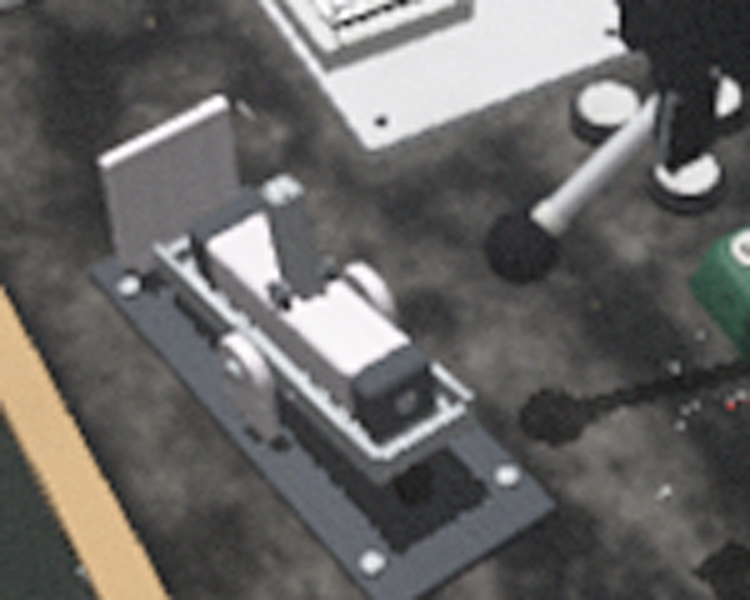

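View pics/t9.png

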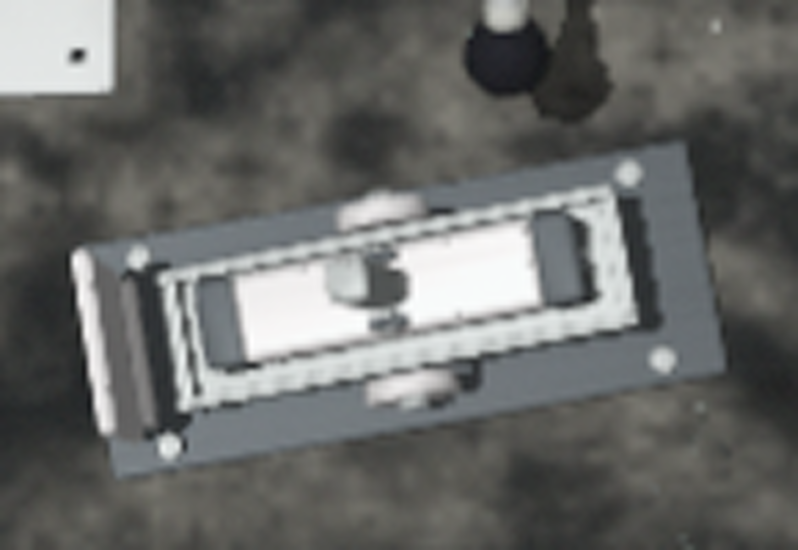

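```bash
python3 -c "
from h import *
print(manip.read_state()['dq'].round(3)); print(manip.job_done())"
```

```text
[-0.001 -0.004  0.005 -0.004  0.005  0.003  0.001]
the job is handed in; nothing more can be done
None
```

I handed the job in after about 13 s. The bar lies in the trough with its heavy end at the end plate, and the last pictures show it seated as required; no verdict is reported.

- **Lift:** I gripped the tab with the jaws along the bar's length and raised it 12 cm. The bar hung at about 0.35 rad with its +y end low, so that was the heavy end.
- **Placing:** I turned the bar about 12° to line up with the stand, carried it over and lowered it until it lay flat in the tipped trough. Then I opened the gripper, rose clear and moved the arm aside.

| Last check | Measured | Allowed |
|---|---|---|
| Slope of the bar's top (trough wall about the same), down at the end plate | 0.146 to 0.149 rad | over 0.1 rad |
| Lengthwise offset from the trough's middle | about -1.3 mm | within 18 mm |
| Sideways offset | about 0.1 mm | within 11 mm |
| Angle to the trough | under 0.01 rad | under 0.15 rad |
| Height of the bar's top over the pivot | 71 to 72 mm (seated flat: about 72) | centre 10 to 19.5 mm above the floor (seated flat: 16) |

The arm was at rest, about 0.1 m or more from everything by its commanded position, and the wrist force was near zero. The two cameras differed by about 1 mm in height, which is within calibration. No check failed.

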